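# Unlock the wheelset dispenser and tip out the wheelsets

## Robot

A 6-joint arm with a two-finger parallel gripper is mounted at the origin on the work surface. World frame = base frame: x ahead of the robot, y to its left, z up, the work surface at z = 0. Lengths are in m, angles in degrees, forces in N, time in s.
With the tool pointing down it reaches from about 0.35 to 0.875 m from the base axis. Payload 4.2 kg.
Tool frame: the origin (TCP) lies midway between the tips of the shut fingers; the grasp point (between the pads) lies 19 mm behind it; z points along the fingers, y is the line along which they close (so a half turn about z gives the same grasp; the last joint's range is limited). The gripper opens to 87 mm and grips with 3 to 60 N. Pads are 19 mm wide; open, the fingers measure 117 mm over their backs; the gripper's body (75 mm by 190 mm) begins 51 mm behind the grasp point.
Start: joints at [-61.559, 22.042, 0.453, 0, -68.411, -14.817], TCP at [0.147, -0.607, 0.223] pointing down, gripper open.
Joint ranges: [-179.83, 179.83], [-69.29, 118.12], [-61.27, 80.66], [-181.25, 117.63], [-171.15, -9.14], [-177.46, 177.46]. Speed limits (degrees/s): [159.86, 159.86, 180, 180, 180, 180].

## Interface

Orientations are given as [roll, pitch, yaw] about the fixed x, y, z axes, in that order (R = Rz(yaw) Ry(pitch) Rx(roll)).
In Python, from workcell import env gives the robot as it stands. The module is installed in compiled form; this text tells all that it offers. Calls block until the motion is done:
- env.goto(position, orientation): joint-space move of the TCP to a pose.
- env.move_straight(position, rotation=None, rate=0.15, force_limit=None): straight line of the TCP; rotation=None keeps the orientation; rate is the mean speed in m/s. With force_limit (N) it stops when the force on the tool has changed by that much, and returns True; else False.
- env.set_joints(angles): joint-space move.
- env.gripper_to(opening, grasp_force=None): opening from 0.0 (shut) to 1.0 (fully open); grasp_force is the grip in N (None keeps the last); returns when the fingers have stopped.
- env.dwell(seconds).
- env.inverse_kinematics(position, orientation): joint angles nearest the present ones, or None.
- env.read_state(): the state.
- env.grab_frame(name): name is "scene" or "top" or "wrist"; returns a dict with "image" (384x512x3 uint8, blue, green, red), "fx", "fy", "cx", "cy" (pixels), "D" ([k1, k2, p1, p2, k3] as OpenCV has them; the pictures are not rectified), "position" and "orientation" of the camera in the world. Camera axes: x right, y up, looking along -z (the intrinsics and any distortion apply to the point x, -y, -z); pixel columns grow to the right and rows downward; lengths in m; the calibration is good to about 2 mm. A picture is of the moment at which its call begins. There is no depth.
A pose or a line that the arm cannot do raises env.Unreachable and nothing moves.
- env.close_job(): hands the job in; it is judged then, once.
Trained networks look in a picture, given as the dict that the camera call returned (one of the last four; its "shot" number tells which), for a name from the list of things; names that differ only in an ending like _2 or _b are one class to them, and where a whole thing is asked for, a point or a joint stands for the part that bears it (a point fixed in the world has none). Each returns a list of dicts, best first, with "score" (0 to 1); they miss things now and then, are a little off and sometimes report something else, mostly with a low value. They report only what shows in the picture. A call takes as long as a camera call.
- env.search_frame(picture, thing): "xyz" ([x, y, z] in m, in world coordinates, good to about 4 mm: the middle of the surface that is visible of it).
- env.trace(picture, thing): "mask" (384x512 bool, what is visible of it).
The state is a dict: "clock": time; "joint_positions": joint angles; "qvel": joint speeds; "joint_torque": joint torques, N m; "position": TCP position; "tool_rot": TCP orientation; "force": force on the tool from outside, world axes, zero at the start; "wrist_torque": the same for the moment, N m; "opening": opening from 0.0 (shut) to 1.0 (fully open); "finger_force": force on a finger pad.
Only numpy, scipy, OpenCV 4.12 (cv2) and the standard library are available. Lean on these libraries where they do the work, as an engineer would, in place of code of your own. Each camera call takes 0.05 s, during which the arm holds its last target. There are 200 camera calls.

## Task

Take the key with the straight T-bar head from the rack (leave the ring-headed one there), push it fully home in the dispenser's lock and turn it a quarter turn clockwise, leaving it in the lock. Then push the hoop over so that the caddy tips just far enough for its flap to swing open and all three wheelsets to roll out into the tray, never right over to its stop, and let the caddy settle level again. Leave everything else on the bench where it is.

Things in the scene. Friction and masses are not known exactly. Their poses are not given: they have to be found in the camera images.
- unit: the dispenser's fixed stand: steel base plate (150 mm along x; y = -14 to 248 mm), grey pedestal under the caddy, grey square lock housing (72 x 72 mm, 98 mm high, centred at y = 205 mm). Origin: bench level, under the caddy's pivot line. x runs along the pivot line, y points from the tray end to the lock end, z up; turned by up to 0.2 rad
- pivot (a point): middle of the caddy's pivot line (along the unit's x), 55 mm above the bench. The caddy on it is a grey box with a clear roof, 98 mm wide (x), from y = -18 to 150 mm, top 122 mm above the bench, 0.4 kg
- caddy (a joint): tilt of the caddy, rad: 0 level (as at the start), grows as it tips to the tray (unit's -y), stop at 1.3. Locked, a hidden cam holds its lock end down; unlocked, it tips with about 3 N at the hoop. Let go below about 0.8 rad, it falls back level by itself. From about 0.4 rad the flap hangs open and the wheelsets roll out in a second or two
- bail (a point): middle of the hoop's top bar: a U-shaped hoop of 10 mm round steel standing on the caddy, straight for 108 mm along the unit's x. Level, this point is 20 mm towards the lock (unit's +y) from the pivot and 135 mm above it; it moves with the caddy. Pushing the bar level towards the tray (-y) tips the caddy
- flap (a joint): angle of the front flap relative to the caddy, rad: 0 shut, grows as it swings out over the tray. The flap (92 mm wide, 58 mm high) hangs freely from the caddy's front top edge
- keyhole (a point): centre of the key slot's mouth in the lock plug's top face (47 mm across), 100 mm above the bench; turns with the plug. The slot runs straight down, 38 mm deep, 20 mm long along this point's x axis, 7 mm wide along its y axis, mouth bevelled by 3 mm all round
- lock (a joint): turn of the lock plug, rad: 0 to 1.57 (stop), growing clockwise seen from above; starts between 0 and 0.2. Up to about 1 rad the cam holds the caddy, from 1.15 it is surely free. Turning takes about 0.1 N m; the plug stays where it is left. The key has about 0.1 rad of play either way in the slot
- key: the right key: steel, 81 mm, 90 g, upright in the rack. Origin: underside centre of its round collar (32 mm across, 4 thick), which rests on the rack, and on the lock's face when fully home; z up. Below: flat blade 18 (x) x 5 (y) mm, 33 long, tip 14 x 3.5. Above: stem and straight T-bar, 66 (x) x 10 (y) mm, z = 28 to 48 mm. Same either way round
- ring_key: the wrong key, which stays in the rack: the same steel blade and collar but a ring-shaped head, 51 mm across, top at z = 73 mm. Origin as for the key
- rack: the wooden key rack, fixed: 200 mm long (x), 56 mm wide (y), 50 mm high, origin under its centre. Its two slots (21 x 8 mm, long way along x) lie 50 mm either side of the centre; either may hold the T-bar key
- tray: the open aluminium tray fixed in front of the dispenser: 150 mm (x) by 180 mm (y), 38 mm high, walls and floor 4 mm. Origin under its centre
- wheelset0: a steel model-railway wheelset, 78 mm long axle (8 mm) with two wheels of 36 mm diameter, 70 g. Origin: middle of the axle; its x axis runs along the axle. Starts inside the caddy, axle parallel to the pivot line
- wheelset1: a steel model-railway wheelset, 78 mm long axle (8 mm) with two wheels of 36 mm diameter, 70 g. Origin: middle of the axle; its x axis runs along the axle. Starts inside the caddy, axle parallel to the pivot line
- wheelset2: a steel model-railway wheelset, 78 mm long axle (8 mm) with two wheels of 36 mm diameter, 70 g. Origin: middle of the axle; its x axis runs along the axle. Starts inside the caddy, axle parallel to the pivot line
- wagon: an open wooden goods wagon model, 170 x 66 x 75 mm. Bystander; leave it where it is
- glue: a white glue bottle, 52 mm across, 130 mm tall. Bystander; leave it where it is
- paint_tin: a small plain tin, 46 mm across, 50 mm tall. Bystander; leave it where it is
- screwdriver: a screwdriver lying on the bench. Bystander; leave it where it is
- mug: a white mug, about 80 mm across, 90 mm tall. Bystander; leave it where it is
- track_piece: a loose 200 mm length of model track, 75 mm wide, 13 mm high. Bystander; leave it where it is
- jar: a glass jar, 60 mm across, 75 mm tall. Bystander; leave it where it is

How it is judged (in metres and radians):
On the way, in this order (a step that is already met when the one before it is completed fails the run):
1. the T-bar key is fully home in the lock: collar within 5 mm of the lock's face, within 5 mm of its centre, upright (z of key in the frame of keyhole below 0.005 m and horizontal distance between key and keyhole below 0.005 m and angle between key's own z axis and vertical below 0.12 rad), for 0.2 s.
2. the key, still home, has turned the lock past 1.15 rad (all of step 1 and value of joint lock above 1.15 rad), for 0.2 s.
3. the caddy is tipped by more than 0.3 rad and its flap hangs open by more than 0.2 rad (value of joint caddy above 0.3 rad and value of joint flap above 0.2 rad), for 0.1 s.
At the end, for the whole second after the job is handed in: all three wheelsets lie still within the tray's walls, the caddy is level again (within 0.06 rad) and still, the T-bar key is fully home in the lock (within 5 mm, upright) and the lock is turned past 1.15 rad (all of step 2 and value of joint caddy below 0.06 rad and velocity of joint caddy between -0.1 and 0.1 rad/s and x of wheelset0 in the frame of tray between -0.072 and 0.072 m and y of wheelset0 in the frame of tray between -0.088 and 0.088 m and z of wheelset0 in the frame of tray between 0 and 0.065 m and linear speed of each of wheelset0, wheelset1, wheelset2 below 0.03 m/s and x of wheelset1 in the frame of tray between -0.072 and 0.072 m and y of wheelset1 in the frame of tray between -0.088 and 0.088 m and z of wheelset1 in the frame of tray between 0 and 0.065 m and x of wheelset2 in the frame of tray between -0.072 and 0.072 m and y of wheelset2 in the frame of tray between -0.088 and 0.088 m and z of wheelset2 in the frame of tray between 0 and 0.065 m); the robot touches nothing.
It fails at once if the caddy is tipped beyond 1.15 rad, nearly to its stop at 1.3 rad (value of joint caddy above 1.15 rad).
It fails at once if the ring-headed key is moved by more than 20 mm (distance of ring_key from where it was at the start of the episode above 0.02 m).
It fails at once if a bystander is moved by more than 30 mm (distance of any of wagon, glue, paint_tin, screwdriver, mug, track_piece, jar from where it was at the start of the episode above 0.03 m).
It also fails if it takes over 58 s, if anything falls off the work surface, if the arm or the gripper's body presses on something with over 40 N, if the wrist force passes 120 N, or if a joint passes its speed limit or range.

## Working session

There is one attempt and no reset: what is moved stays moved. The work goes in short steps, each a Python script; the robot and the scene stay as the last script left them, time stands still between calls to the robot, and variables do not carry over. Pictures are saved under pics/ and viewed, at most 12 in all, crops included, and the job is handed in when it is done.

```bash
mkdir -p pics
python3 - <<'E'
from workcell import env
import cv2,numpy as np
P={}
for n in ["top","scene"]:
    p=env.grab_frame(n);P[n]=p
    cv2.imwrite(f"pics/{n}0.png",p["image"]);print(n,p["position"],p["orientation"],p["fx"],p["D"])
    for t in ["key","ring_key","rack","keyhole","bail","unit","tray","glue","mug","jar","wagon"]:
        r=env.search_frame(p,t)
        print(t,[(np.round(q["xyz"],3).tolist(),round(q["score"],2)) for q in r[:2]])
print(env.read_state()["clock"])
a=np.hstack([P["top"]["image"],P["scene"]["image"]]);cv2.imwrite("pics/both.png",cv2.resize(a,(800,300)))
E
```

```text
top [0.48230489 0.09716787 1.3999991 ] [  2.71497551  -1.12369723 -88.27592526] 363.9485581508544 [-0.02819348  0.          0.          0.          0.        ]
key [([0.552, 0.233, 0.102], 0.69), ([0.763, -0.01, 0.008], 0.68)]
ring_key []
rack [([0.515, -0.314, 0.053], 0.68), ([0.598, 0.538, 0.034], 0.35)]
keyhole []
bail [([0.563, 0.189, 0.119], 0.69)]
unit [([0.552, 0.233, 0.102], 0.9), ([0.767, -0.009, 0.005], 0.75)]
tray [([0.596, 0.021, 0.001], 0.6), ([0.552, 0.232, 0.101], 0.28)]
glue [([0.715, -0.231, 0.088], 0.68), ([0.565, 0.184, 0.127], 0.37)]
mug [([0.6, 0.538, 0.036], 0.81)]
jar [([0.399, -0.186, 0.074], 0.55)]
wagon [([0.382, 0.486, 0.035], 0.68)]
scene [ 1.11349952 -0.60946768  0.80864407] [53.66221908 -0.27037009 39.63465777] 415.87434153563976 [-0.1229574  0.         0.         0.         0.       ]
key [([0.469, -0.32, 0.086], 0.7)]
ring_key [([0.567, -0.335, 0.083], 0.61), ([0.412, -0.204, 0.052], 0.55)]
rack []
keyhole [([0.549, 0.329, 0.1], 0.66)]
bail [([0.586, 0.15, 0.122], 0.75)]
unit [([0.59, 0.166, 0.103], 0.56)]
tray [([0.592, 0.026, 0.004], 0.7)]
glue [([0.733, -0.257, 0.081], 0.65)]
mug [([0.601, 0.507, 0.054], 0.63), ([0.394, 0.478, 0.052], 0.56)]
jar [([0.412, -0.2, 0.051], 0.8)]
wagon [([0.392, 0.477, 0.054], 0.7)]
1.2
```

View pics/top0.png

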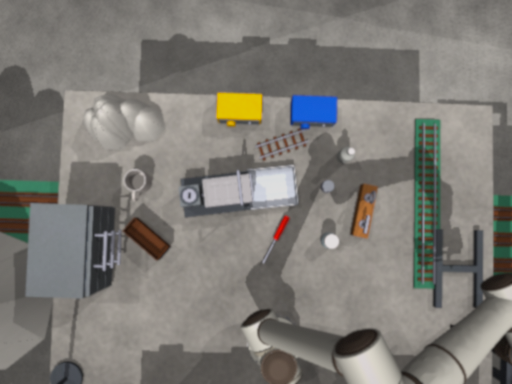

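View pics/scene0.png

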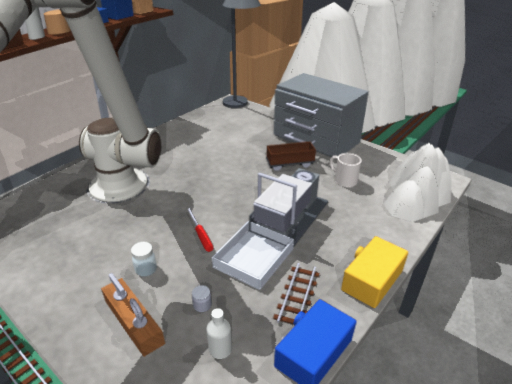

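```bash
cat > h.py <<'E'
from workcell import env
import cv2,numpy as np
from scipy.spatial.transform import Rotation as R
def world_at(p,uv,z):
    K=np.array([[p["fx"],0,p["cx"]],[0,p["fy"],p["cy"]],[0,0,1]])
    q=cv2.undistortPoints(np.array(uv,float).reshape(-1,1,2),K,np.array(p["D"])).reshape(-1,2)
    d=np.c_[q[:,0],-q[:,1],-np.ones(len(q))]@R.from_euler('xyz',p["orientation"],degrees=True).as_matrix().T
    o=np.array(p["position"]);return o+d*((z-o[2])/d[:,2])[:,None]
def pix(p,X):
    K=np.array([[p["fx"],0,p["cx"]],[0,p["fy"],p["cy"]],[0,0,1]])
    c=(np.atleast_2d(X)-p["position"])@R.from_euler('xyz',p["orientation"],degrees=True).as_matrix()
    return cv2.projectPoints(c*[1,-1,-1],np.zeros(3),np.zeros(3),K,np.array(p["D"]))[0].reshape(-1,2)
E
python3 - <<'E'
from h import *
s=env.read_state();print(s["tool_rot"],s["clock"])
yaw=s["tool_rot"][2]
env.goto([0.50,-0.32,0.32],[180,0,-13])
p=env.grab_frame("wrist");print(p["position"],p["orientation"],env.read_state()["joint_positions"])
cv2.imwrite("pics/w1.png",p["image"])
np.save("w1.npy",p,allow_pickle=True)
for t in ["key","ring_key","rack"]:
    print(t,[(np.round(q["xyz"],3).tolist(),round(q["score"],2)) for q in env.search_frame(p,t)[:2]])
    for q in env.trace(p,t)[:1]:
        m=q["mask"];v,u=np.nonzero(m);print(cv2.minAreaRect(np.c_[u,v].astype(np.float32)),q["score"])
print(env.read_state()["clock"])
E
```

```text
[ 1.79999541e+02  2.11604484e-03 -1.66372036e+02] 1.2
[ 0.56872804 -0.33596979  0.48259082] [-1.51254525e+01 -3.16596218e-02 -1.03111781e+02] [-1.70705752e+01  1.61443553e+01  5.62260034e+00  4.12369424e-03
 -7.95110283e+01  9.39834375e+01]
key [([0.464, -0.316, 0.103], 0.57), ([0.76, -0.043, 0.006], 0.49)]
((258.0, 197.0), (52.0, 22.0), 90.0) 0.65
ring_key [([0.559, -0.331, 0.113], 0.96)]
((254.94619750976562, 117.73938751220703), (23.73818588256836, 37.57658767700195), 25.20112419128418) 0.65
rack [([0.518, -0.325, 0.05], 0.96), ([0.516, 0.101, 0.005], 0.39)]
((256.2132263183594, 150.43272399902344), (144.7819366455078, 42.21016311645508), 88.5797348022461) 0.72
3.25
```

View pics/w1.png

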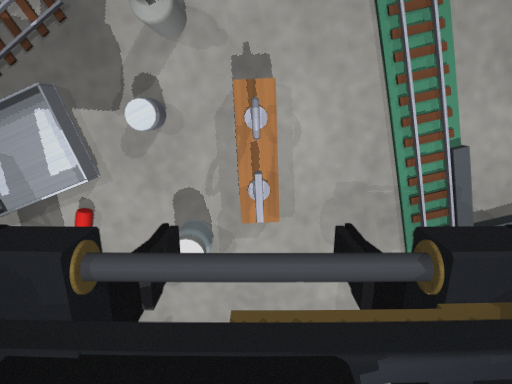

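Run:
```python
from h import *
p=np.load("w1.npy",allow_pickle=True).item()
c=p["image"][165:230,225:295];cv2.imwrite("pics/c1.png",cv2.resize(c,None,fx=8,fy=8,interpolation=cv2.INTER_CUBIC))
env.goto([0.47,0.31,0.36],[180,0,-13])
p=env.grab_frame("wrist")
cv2.imwrite("pics/w2.png",p["image"]);np.save("w2.npy",p,allow_pickle=True)
for t in ["keyhole","bail","unit","tray"]:
    print(t,[(np.round(q["xyz"],3).tolist(),round(q["score"],2)) for q in env.search_frame(p,t)[:2]])
print(env.read_state()["clock"],env.read_state()["joint_positions"])
```

```text
keyhole [([0.549, 0.324, 0.097], 0.62)]
bail [([0.567, 0.185, 0.124], 0.94)]
unit [([0.561, 0.222, 0.119], 0.98)]
tray [([0.585, -0.012, 0.004], 0.9)]
5.7583 [ 4.98457022e+01  1.23284648e+01  6.06111287e+00  1.71881795e-03
 -8.37369490e+01  2.71082223e+01]
```

View pics/c1.png

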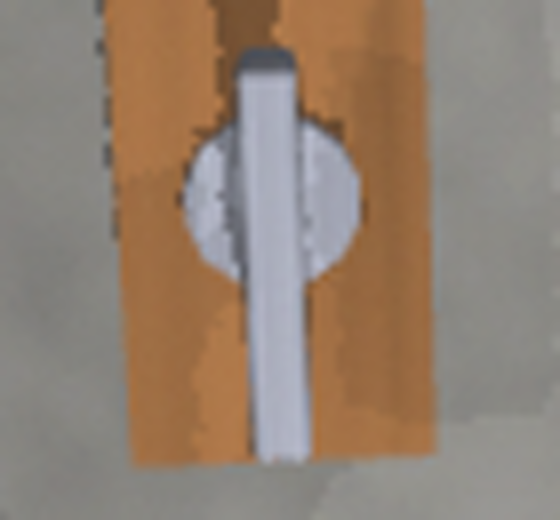

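View pics/w2.png

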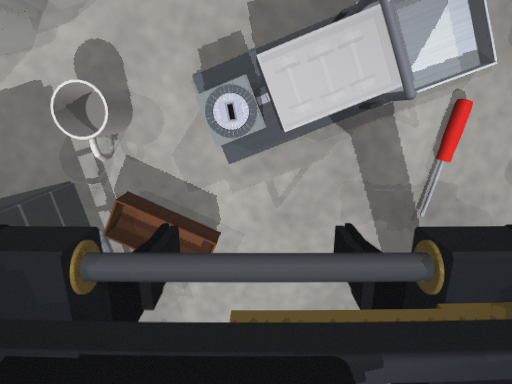

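Run:
```python
from h import *
p=np.load("w1.npy",allow_pickle=True).item()
e=world_at(p,[[258,173.6],[260,222]],0.098);print("bar",e,e.mean(0),np.linalg.norm(e[1]-e[0]),np.degrees(np.arctan2(*(e[0]-e[1])[[1,0]])))
print("collar",world_at(p,[[258.6,189.9]],0.054))
p=np.load("w2.npy",allow_pickle=True).item()
im=p["image"];g=im.max(2)
c=im[70:155,190:275];cv2.imwrite("pics/c2.png",cv2.resize(c,None,fx=7,fy=7,interpolation=cv2.INTER_CUBIC))
m=np.zeros_like(g);m[98:125,220:243]=g[98:125,220:243]<60
v,u=np.nonzero(m);r=cv2.minAreaRect(np.c_[u,v].astype(np.float32));print(len(u),r)
w=world_at(p,cv2.boxPoints(r),0.1);print(w,w.mean(0))
W=world_at(p,np.c_[u,v],0.1)[:,:2];C=np.cov(W.T);l,V=np.linalg.eigh(C);print("slot yaw",np.degrees(np.arctan2(V[1,1],V[0,1])),W.mean(0),np.sqrt(l*12))
```

```text
bar [[ 0.49327657 -0.32062265  0.098     ]
 [ 0.42993027 -0.30864023  0.098     ]] [ 0.46160342 -0.31463144  0.098     ] 0.06446962703402825 -10.71135975463809
collar [[ 0.46155315 -0.31439227  0.054     ]]
67 ((230.67999267578125, 111.239990234375), (14.48972225189209, 4.4721360206604), 79.69515228271484)
[[0.55532808 0.3290343  0.1       ]
 [0.55499331 0.32319009 0.1       ]
 [0.53659885 0.32431688 0.1       ]
 [0.53692475 0.33022413 0.1       ]] [0.54596124 0.32669135 0.1       ]
slot yaw 176.98031332351297 [0.54591778 0.32661737] [0.00603475 0.01886168]
```

View pics/c2.png

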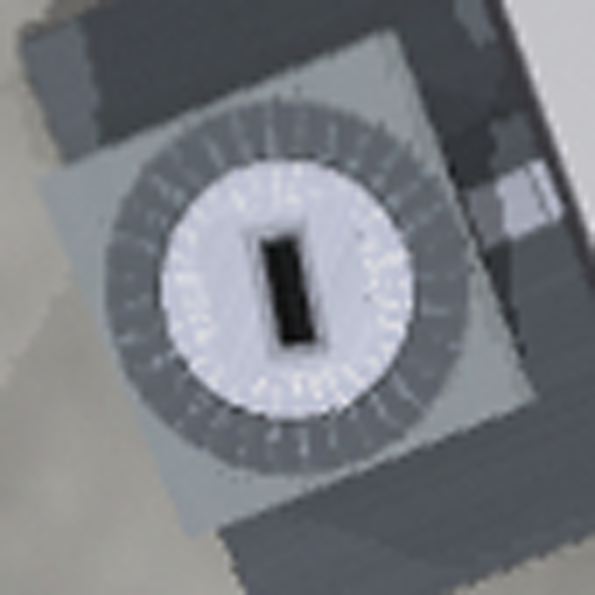

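Run:
```python
from h import *
p=np.load("w2.npy",allow_pickle=True).item()
c=world_at(p,np.array([[40,180],[395,30],[535,400],[190,535]])/7+[189.57,69.57],0.098)[:,:2]
print(np.round(c,4),c.mean(0))
for i,o in ((0,0),(1,90),(2,180),(3,270)): 
    d=c[(i+1)%4]-c[i];print(np.degrees(np.arctan2(d[1],d[0])),np.linalg.norm(d))
yaw=-10.7;k=np.array([0.4616,-0.3145])
env.gripper_to(0.5,20)
env.goto([*k,0.17],[180,0,yaw])
env.move_straight([*k,0.071],rate=0.12,force_limit=8)
print(env.read_state()["position"])
env.gripper_to(0.0,50)
s=env.read_state();print(s["opening"]*87,s["finger_force"],s["force"])
b=env.move_straight([*k,0.16],rate=0.12)
s=env.read_state();print(s["opening"]*87,s["finger_force"],s["force"],s["clock"])
p=env.grab_frame("wrist");cv2.imwrite("pics/w3.png",p["image"])
```

```text
[[0.5763 0.3668]
 [0.5868 0.2962]
 [0.5159 0.2859]
 [0.5061 0.3565]] [0.5462596  0.32637642]
-81.50877030009174 0.07139721759932405
-171.69921250161542 0.07164949186083222
97.9202548731311 0.07132220793214696
8.362323417506309 0.07093853370738011
[ 0.46226328 -0.31471816  0.0717118 ]
9.282905636057142 49.999745450913906 [-0.60342174 -0.03493083  2.06498533]
9.700627512208854 49.99948728829622 [ 0.09606763  0.41676906 -0.15974035] 11.6083
```

View pics/w3.png

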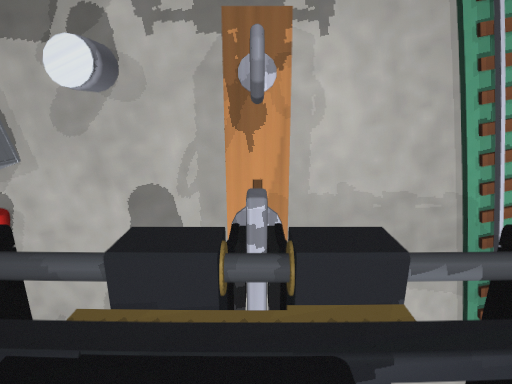

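Run:
```python
from h import *
s=env.read_state()
p=env.grab_frame("wrist")
w=world_at(p,[[257,190]],s["position"][2]+0.027)[0]-s["position"]
Rm=R.from_euler('xyz',s["tool_rot"],degrees=True).as_matrix()
print("end in tool",Rm.T@w, s["tool_rot"])
k=np.array([0.4616,-0.3145]);L=np.array([0.5460,0.3265])
env.move_straight([*k,0.30],rate=0.2)
env.goto([*L,0.28],[180,0,-3])
env.move_straight([*L,0.168],rate=0.12)
b=env.move_straight([*L,0.121],rate=0.04,force_limit=12)
s=env.read_state();print(b,s["position"],s["tool_rot"],s["force"],s["wrist_torque"],s["clock"])
```

```text
end in tool [ 0.03620235 -0.00018206 -0.02708471] [-1.79962757e+02  1.34131001e-01 -1.07133315e+01]
False [0.54615911 0.32659691 0.12121003] [-1.79972028e+02 -2.54526036e-02 -3.00699508e+00] [-0.12488204 -0.28787084 -1.03283648] [-0.13641555  0.17829558  0.01233993] 17.275
```

Run:
```python
from h import *
L=np.array([0.5461,0.3265])
b=env.move_straight([*L,0.115],rate=0.03,force_limit=12)
s=env.read_state();print(b,s["position"],s["force"],s["wrist_torque"],s["clock"])
if s["position"][2]<0.1195: env.move_straight([*L,s["position"][2]+0.0008],rate=0.03)
z=env.read_state()["position"][2]
for y in (-13,-23):
    env.move_straight([*L,z],[180,0,y],rate=0.02)
    s=env.read_state();print(np.round(s["position"],4),np.round(s["tool_rot"],2),np.round(s["force"],1),np.round(s["wrist_torque"],2),s["clock"])
```

```text
True [0.54642489 0.32664657 0.12110875] [-0.06822434  0.39520554  3.55042286] [-0.10886263  0.54537065 -0.03458823] 17.4833
[0.5463 0.3266 0.1213] [-1.7998e+02 -2.0000e-02 -1.2850e+01] [ 0.6 -0.1 -0.6] [-0.06  0.16 -0.02] 17.8083
[0.5462 0.3266 0.1213] [-1.7998e+02 -1.0000e-02 -2.2780e+01] [ 1.   0.4 -0.6] [-0.11  0.04  0.01] 18.1333
```

Run:
```python
from h import *
L=np.array([0.5461,0.3265])
for y in range(-33,-85,-10):
    env.move_straight([*L,0.1212],[180,0,y],rate=0.02)
    s=env.read_state();print(np.round(s["position"],4),np.round(s["tool_rot"],2),np.round(s["force"],1),np.round(s["wrist_torque"],2),s["clock"])
p=env.grab_frame("wrist");cv2.imwrite("pics/w4.png",p["image"])
```

```text
[0.5463 0.3266 0.1212] [-1.7998e+02 -1.0000e-02 -3.2750e+01] [ 0.1  0.  -0.1] [ 0.06  0.01 -0.03] 18.4583
[0.5462 0.3266 0.1213] [-179.97   -0.    -42.74] [ 0.5  0.1 -0.3] [ 0.05 -0.05 -0.01] 18.7833
[0.5462 0.3266 0.1213] [-179.97    0.    -52.73] [ 1.1  1.2 -0.8] [ 0.09 -0.1   0.03] 19.1083
[0.5462 0.3266 0.1213] [-1.7997e+02  1.0000e-02 -6.2730e+01] [ 0.8  0.9 -0.6] [ 0.18 -0.23  0.05] 19.4333
[0.5462 0.3267 0.1213] [-1.7997e+02  1.0000e-02 -7.2720e+01] [ 1.   1.3 -0.7] [ 0.23 -0.29  0.04] 19.7583
[0.5462 0.3266 0.1213] [-1.7998e+02  2.0000e-02 -8.2730e+01] [ 1.3  0.  -1.6] [ 0.23 -0.42  0.04] 20.0833
```

View pics/w4.png

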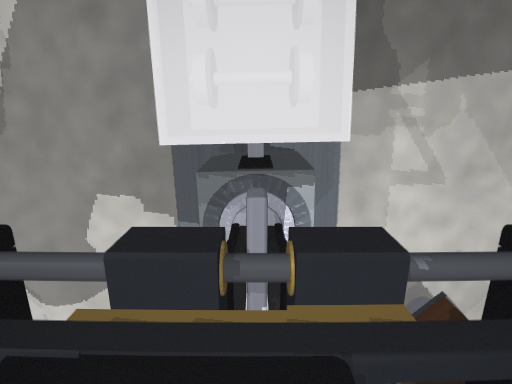

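```bash
cat >> h.py <<'E'
L=np.array([0.5461,0.3265]);U=np.radians(8.3);yh=np.array([-np.sin(U),np.cos(U)])
def at(y,z): return [*(L+(y-0.205)*yh),z]
E
python3 - <<'E'
from h import *
env.move_straight([*L,0.1212],[180,0,-86],rate=0.02)
s=env.read_state();print(np.round(s["tool_rot"],2),np.round(s["wrist_torque"],2))
env.gripper_to(0.35)
env.move_straight([*L,0.22],rate=0.12)
env.move_straight([*at(0.16,0.28)],[180,0,-81.7],rate=0.15)
env.goto([*(np.array(at(0.27,0))[:2]),0.30],[180,0,-81.7])
p=env.grab_frame("wrist");cv2.imwrite("pics/w5.png",p["image"]);np.save("w5.npy",p,allow_pickle=True)
print(env.read_state()["clock"])
E
```

```text
[-1.7998e+02  2.0000e-02 -8.5830e+01] [ 0.25 -0.46 -0.01]
23.275
```

View pics/w5.png

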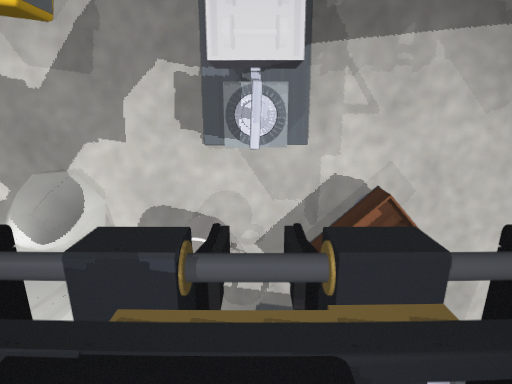

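Run:
```python
from h import *
env.move_straight(at(0.085,0.30),rate=0.25)
env.gripper_to(0.0)
env.move_straight(at(0.075,0.155),rate=0.15)
b=env.move_straight(at(0.0,0.155),rate=0.05,force_limit=1.5)
s=env.read_state();print(b,(np.array(s["position"][:2])-L)@yh+0.205,np.round(s["force"],2),s["clock"])
b=env.move_straight(at(0.0,0.155),rate=0.07,force_limit=12)
s=env.read_state();print(b,(np.array(s["position"][:2])-L)@yh+0.205,np.round(s["force"],2),s["clock"])
p=env.grab_frame("scene");cv2.imwrite("pics/s1.png",p["image"][130:330,170:400].repeat(3,0).repeat(3,1))
```

```text
True 0.03519111550694817 [-1.49  3.76  1.96] 26.9583
False -0.00037545233287344937 [ 1.29  1.1  -0.32] 27.6167
```

View pics/s1.png

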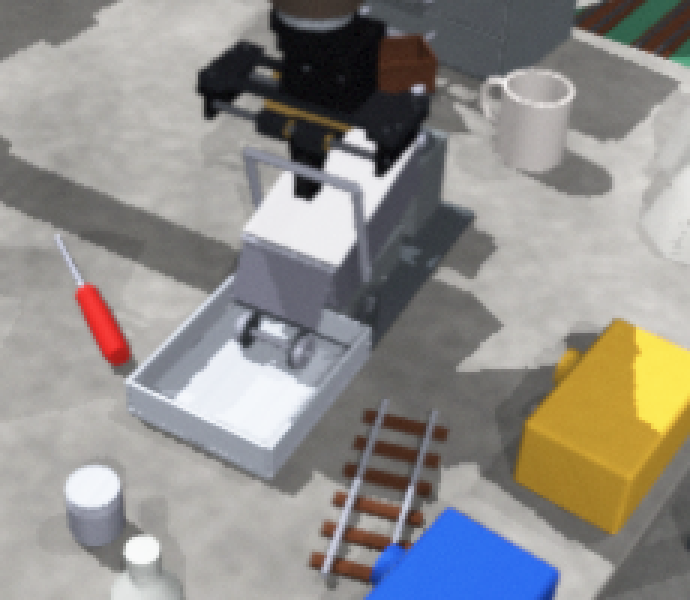

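Contact came at y = 35 mm, as predicted. The caddy tips and one wheelset is already in the tray at about (270, 330) in the crop. I'll push on to about 0.6 rad, wait, then back off slowly.

Run:
```python
from h import *
env.move_straight(at(-0.049,0.155),rate=0.06,force_limit=12)
s=env.read_state();print((np.array(s["position"][:2])-L)@yh+0.205,np.round(s["force"],2),s["clock"])
env.dwell(3)
p=env.grab_frame("scene");cv2.imwrite("pics/s2.png",p["image"][130:330,170:400].repeat(3,0).repeat(3,1))
print(env.read_state()["force"],[(np.round(q["xyz"],3).tolist(),round(q["score"],2)) for q in env.search_frame(p,"wheelset0")])
```

```text
-0.048611586407452695 [-1.18  5.91 -3.51] 28.6333
[-1.1269238  5.6563442 -2.9946208] [([0.605, -0.046, 0.034], 0.73), ([0.583, 0.046, 0.026], 0.62), ([0.586, 0.09, 0.029], 0.51)]
```

View pics/s2.png

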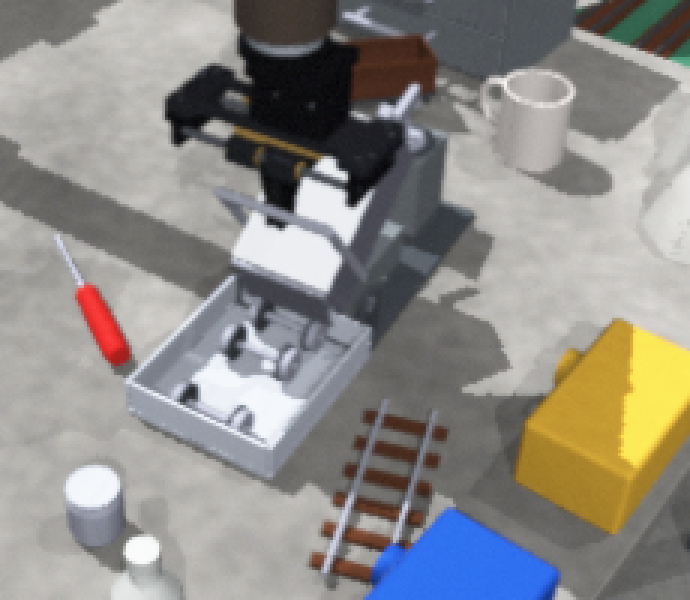

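Run:
```python
from h import *
env.move_straight(at(0.035,0.155),rate=0.05)
env.move_straight(at(0.075,0.155),rate=0.1)
env.move_straight(at(0.085,0.30),rate=0.2)
env.goto(at(0.29,0.36),[180,0,-81.7])
env.dwell(1)
p=env.grab_frame("scene");print([(np.round(q["xyz"],3).tolist(),round(q["score"],2)) for q in env.search_frame(p,"wheelset0")])
t=env.grab_frame("top");print([(np.round(q["xyz"],3).tolist(),round(q["score"],2)) for q in env.search_frame(t,"wheelset0")])
a=cv2.resize(p["image"][130:330,170:400],(690,600))
b=cv2.resize(t["image"][150:230,170:310],(560,320))
cv2.imwrite("pics/s3.png",cv2.resize(np.vstack([a[:, :],np.pad(b,((0,0),(0,130),(0,0)))]),(450,600)))
print(env.read_state()["clock"],env.read_state()["position"])
```

```text
[([0.584, 0.091, 0.027], 0.61), ([0.606, -0.043, 0.031], 0.57), ([0.583, 0.044, 0.026], 0.52)]
[([0.601, -0.042, 0.032], 0.52)]
37.05 [0.5338275  0.41063743 0.35997248]
```

View pics/s3.png

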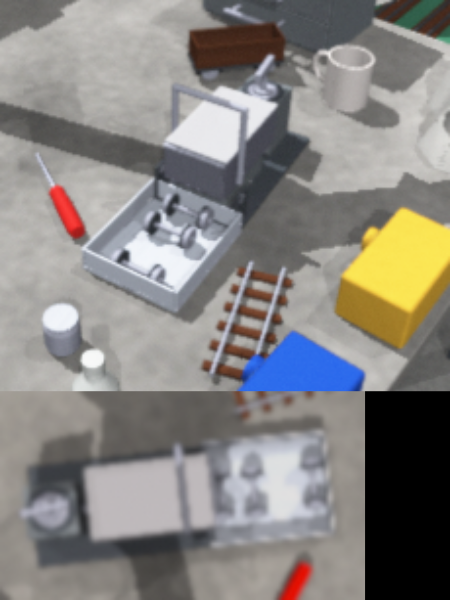

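The picture shows all three wheelsets lying in the tray, the caddy level, and the key home and turned in the lock. Handing in.

```bash
python3 -c "
from workcell import env
print(env.close_job())"
```

```text
the job is handed in; nothing more can be done
None
```

The job is handed in after about 37 s of the 58 s allowed, with no verdict returned: the last pictures show the T-bar key home and turned in the lock, all three wheelsets in the tray, the caddy level again, and the bystanders in view undisturbed.

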